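Clamp a glued tunnel gently and hold

ROBOT

A 6-joint arm with a two-finger parallel gripper is mounted at the origin on the work surface. World frame = base frame: x ahead of the robot, y to its left, z up, the work surface at z = 0. Lengths are in m, angles in rad, forces in N, time in s.
With the tool pointing down it reaches from about 0.35 to 0.775 m from the base axis. Payload 7.3 kg.
Tool frame: the origin (TCP) lies on the mounting face of the last link; the fingertips stand 178 mm ahead of it and the grasp point (between the pads) lies 159 mm ahead of it (robot.grip_depth is the distance from the TCP to the grasp point, in m); z points along the fingers, y is the line along which they close (so a half turn about z gives the same grasp; the last joint's range is limited). The gripper opens to 92 mm and grips with 3 to 60 N. Pads are 19 mm wide; open, the fingers measure 130 mm over their backs; the gripper's body (75 mm by 190 mm) begins 47 mm behind the grasp point.
Start: joints at [-1.299, 0.342, 1.524, -0, 1.275, -0.146], TCP at [0.213, -0.48, 0.405] pointing down, gripper open.
Joint ranges: [-2.53, 2.53], [-0.77, 2.02], [0.04, 2.7], [-1, 4.14], [0.28, 2.66], [-3.11, 3.11]. Speed limits (rad/s): [2.57, 2.57, 3.14, 3.14, 3.14, 3.14].

INTERFACE

Orientations are given as [roll, pitch, yaw] about the fixed x, y, z axes, in that order (R = Rz(yaw) Ry(pitch) Rx(roll)).
In Python, from cell import observe, cams, robot, models gives the robot as it stands.
- The arm moves only by the shell command python3 -m jog 'ROWS' [FORCE]. ROWS is JSON, a list of rows, each a list of 3 entries, a list of its own where there are three numbers: the shift along the tool's x, y, z each as a share of 0.4 m, from -1 to 1, then the turn about the tool's z as a share of pi rad, from -1 to 1, then the closure, from 0 (fully open) to 1 (shut). In form: [[[x, y, z], turn, jaw], ...]. A call has 1 to 12 rows; each row is the pose to reach, as a shift and turn from the pose commanded when the call began, along the tool's axes at that moment, turning the shorter way round; what a row does not reach only later rows make up. A row lasts 1/8 s, in which the tool goes at most 62.5 mm and 10.7 degrees, less where a joint would pass 70% of its speed; a pose out of reach is approached as far as the arm can. A call with a number of a shift or a turn outside -1 to 1 is refused whole. A call with a gripper value outside its range is refused whole. The fingers move at their own pace and stop on an object; FORCE is the grip in N (left out, the last holds). Time passes only in rows, so rows that repeat a pose let the fingers close. It gives the time, the measured TCP pose, the force, the opening and the grip force at its end, in the units of the state.
- observe(): the state, without advancing time (a new reading comes with each control period).
- cams.read_camera(name): name is "side" or "top" or "wrist"; returns the picture (384x512x3 uint8, red, green, blue); there is no depth.
- cams.camera_model(name): a dict with "camera_matrix" (3x3 intrinsics, pixels), "pose" (4x4, takes a point from camera to world coordinates). Camera axes: x right, y down, z forward; pixel columns grow to the right and rows downward; lengths in m; the calibration is good to about 2 mm. A picture is of the moment at which its call begins: read the wrist's pose just before it. camera_model takes no time and is no camera call; for the wrist camera it gives the pose at the moment of the call.
- robot.hand_in(): hands the job in; it is judged then, once.
Trained networks look in the newest picture that a camera, given by its name, has taken for a name from the list of things; names that differ only in an ending like _2 or _b are one class to them, and where a whole thing is asked for, a point or a joint stands for the part that bears it (a point fixed in the world has none). Each returns a list of dicts, best first, with "confidence" (0 to 1); they miss things now and then, are a little off and sometimes report something else, mostly with a low value. They report only what shows in the picture. A call takes as long as a camera call. They do not tell look-alikes from the thing itself.
- models.find_in(target, camera): "position" ([x, y, z] in m, in world coordinates, good to about 4 mm: the middle of the surface that is visible of it).
- models.pinpoint(target, camera): "position" ([x, y, z] in m, in world coordinates, good to about 4 mm: a listed point, or the origin of a listed thing).
The state is a dict: "time": time; "qpos": joint angles; "qvel": joint speeds; "joint_efforts": joint torques, N m; "tool_pos": TCP position; "tool_rot": TCP orientation; "contact_force": force on the tool from outside, world axes, zero at the start; "torque": the same for the moment, N m; "opening": finger opening in m; "grip_force": force on a finger pad.
Only numpy, scipy, OpenCV 4.12 (cv2) and the standard library are available. Lean on these libraries where they do the work, as an engineer would, in place of code of your own. Each camera call takes 0.05 s, during which the arm holds its last target. There are 200 camera calls.

TASK

Take the little square wooden tunnel, freshly glued, out of the grey bin and stand it upright on the clamp's bed, between the jaws, square to them and centred on their width, and let go of it. Then pump the clamp's trigger until the sprung pad of the moving jaw has met the tunnel and is pushed about half way in, so that the tunnel is squeezed against the fixed jaw but not crushed by a pad pressed fully in, and finish while still holding the trigger squeezed like that. Work the jaw by its trigger only, and leave the other things where they are.

Things in the scene. Friction and masses are not known exactly. Their poses are not given: they have to be found in the camera images.
- tunnel: the part to clamp: a square tube of thin plywood, open at both ends, standing upright in the bin among three other things; 45 x 45 mm outside, 60 mm high, walls 5 mm, 60 g. Origin: centre of its underside; z along the tube (up), x and y square to its four walls, which are alike
- bin: grey plastic tilt-out bin, fixed, lying open to the top: 250 mm (own x) x 270 mm (own y), walls 5 mm thick and 55 mm high (a slanted lip on the -x side reaches 72 mm), floor 5 mm thick. Origin: centre of its underside on the ledge. Its four things stand about 55 mm either way in own x and 60 mm either way in own y from the centre
- clamp: one-hand trigger clamp, fixed on the ledge, base 345 x 90 mm. Origin: centre of its underside; own x is the way the moving jaw travels (to the fixed jaw), z up. From the rear along own x: hand grip (x -164 to -142 mm, up to z 162 mm), trigger pivot (x -75, z 110 mm, cheeks up to z 122 mm), moving jaw with sprung pad, fixed jaw (face at x 140 mm). Wooden bed 60 mm wide, top at z 22 mm
- bed_point (a point): the point on the top of the bed, on the clamp's centre line, 23.5 mm in front of the fixed jaw's face; axes as the clamp's. The tunnel's underside centre belongs here (it may stand up to 20 mm nearer the pad when let go; the pad pushes it along the bed against the fixed jaw)
- fixed_jaw: fixed steel jaw of the clamp, 25 x 40 x 48 mm; both jaws and the pad are 40 mm wide (own y -20 to 20 mm) and reach up to z 70 mm over the ledge. Origin: foot of the middle of its face that looks to the moving jaw, on the bed's top
- pad_plate: rubber pad plate of the moving jaw, 10 mm thick, 40 mm wide, on springy pins 8 mm in front of the steel jaw block. Its pressing face lies 55 mm along own x from this origin, 23 to 67 mm above the ledge; axes as the clamp's. The origin moves with jaw and pad: at the clamp's origin when both joints are 0
- jaw_block: steel block of the moving jaw, 24 x 40 x 44 mm, that carries the sprung pad; its front face lies 37 mm along own x from this origin. Origin and axes as the pad plate's, but it moves with joint jaw alone
- jaw (a joint): travel of the moving jaw towards the fixed jaw in m, 0 to 0.055; starts between 0 and 0.018. The free space between pad and fixed jaw is 85 mm minus this. It slides with about 4 N of friction and stays where it is left, but slides back if pushed harder than that while the trigger is let go
- pad (a joint): how far the sprung pad is pushed in towards its jaw block, in m: 0 free, 0.008 fully in (rigid from there on, and too much for the tunnel). Spring 1500 N/m, so 0.004 is 6 N
- trigger (a joint): squeeze of the trigger, rad: 0 let go (leans .175 to the jaws), 0.42 fully squeezed (leans .245 to the hand grip). A light spring returns it (2 to 3 N at the bar). Squeezing carries the jaw forward by a pawl and a rack of 6.5 mm pitch, letting it back leaves the jaw within 1 mm or so. A full stroke moves the pawl about 18 mm, of which up to 6.5 mm can be idle until it meets a tooth
- trigger_bar: the T-shaped trigger: upright stem 10 x 14 mm and on it a round black cross-bar, 16 mm in diameter and 48 mm long along the clamp's y. Its origin lies on the pivot; its z runs up along the stem
- trigger_grip (a point): centre of the trigger's cross-bar, 90 mm above the pivot along the stem, about 200 mm above the ledge; grip the bar here from above with the fingers closing along the clamp's x, and move it about 37 mm towards the hand grip (clamp's -x) and back. The bar may turn between the fingers
- round_tube: bystander in the bin: round plywood tube, 48 mm in diameter, 60 mm high. Origin: underside centre
- ball_center (a point): bystander in the bin: centre of a willow ball of about 58 mm diameter
- chew_block: bystander in the bin: solid wooden block 60 x 40 x 30 mm. Origin: underside centre
- jar: bystander: clear glass jar with a twist cap, 84 mm in diameter, 125 mm high. Origin: underside centre
- scoop: bystander: orange litter scoop lying on the ledge, about 225 mm long. Origin: under its pan
- dish: bystander: white bowl, 110 mm across, 40 mm high. Origin: underside centre
Not all that is in view belongs to the job. Leave any blue, purple or yellow look-alike of the tunnel alone.

How it is judged:
On the way, in this order (a step that is already met when the one before it is completed fails the run):
1. the tunnel is held up out of the bin by the fingers (height (world z) of tunnel above 0.07 m and contact force between the fingers and tunnel above 1 N and contact force between bin and tunnel below 0.05 N), for 0.1 s.
2. the tunnel stands upright and let go on the bed between the jaws, before the pad touches it (y of tunnel in the frame of bed_point between -0.012 and 0.012 m and z of tunnel in the frame of bed_point between -0.004 and 0.004 m and angle between tunnel's own z axis and vertical below 0.1 rad and x of tunnel in the frame of bed_point between -0.02 and 0.006 m and contact force between the fingers and tunnel below 0.1 N and linear speed of tunnel below 0.02 m/s and contact force between pad_plate and tunnel below 0.5 N), for 0.2 s.
3. the trigger is squeezed by the fingers and the pad meets the tunnel (contact force between pad_plate and tunnel above 1 N and contact force between the fingers and trigger_bar above 0.5 N and value of joint trigger above 0.03 rad), for 0.1 s.
At the end, for the whole second after the job is handed in: Fingers hold the trigger squeezed (over 0.03 rad); the pad presses the tunnel with 4 to 10.5 N against the fixed jaw (over 3 N there). The tunnel stands upright (0.1 rad) and square (0.15 rad) on the bed, within 12 mm of the centre line and 6 mm along it of bed_point, at rest, free of the fingers (y of tunnel in the frame of bed_point between -0.012 and 0.012 m and z of tunnel in the frame of bed_point between -0.004 and 0.004 m and angle between tunnel's own z axis and vertical below 0.1 rad and x of tunnel in the frame of bed_point between -0.006 and 0.006 m and contact force between the fingers and tunnel below 0.1 N and contact force between pad_plate and tunnel between 4 and 10.5 N and contact force between fixed_jaw and tunnel above 3 N and contact force between the fingers and trigger_bar above 0.5 N and value of joint trigger above 0.03 rad and (angle between the x axis of tunnel and the x axis of clamp, either way round below 0.15 rad or angle between the y axis of tunnel and the x axis of clamp, either way round below 0.15 rad) and linear speed of tunnel below 0.02 m/s); the arm keeps its last pose, push and grip.
It fails at once if the tunnel is crushed: the pad is fully in and presses it with more than 12.5 N (contact force between pad_plate and tunnel above 12.5 N).
It fails at once if the robot pushes the moving jaw or its pad (over 3 N) instead of using the trigger (contact force between any of the fingers, the arm and jaw_block above 3 N).
It fails at once if a bystander in the bin is shifted by more than 30 mm (distance of any of round_tube, ball_center, chew_block from where it was at the start of the episode above 0.03 m).
It fails at once if the jar, scoop or dish is shifted by more than 20 mm (distance of any of jar, scoop, dish from where it was at the start of the episode above 0.02 m).
It also fails if it takes over 66 s, if anything falls off the work surface, if the arm or the gripper's body presses on something with over 40 N, if the wrist force passes 120 N, or if a joint passes its speed limit or range.

## Working session

There is one attempt and no reset: what is moved stays moved. The work goes in short steps, Python scripts to look and compute and a shell command to move; the robot and the scene stay as the last step left them, time stands still between calls to the robot, and variables do not carry over. Pictures are saved under pics/ and viewed, at most 10 in all, crops included, and the job is handed in when it is done.

```bash
ls; mkdir -p pics
python3 - <<'E'
from cell import observe,cams,robot,models
import cv2,numpy as np
o=observe();print(o['time'],o['tool_pos'],o['tool_rot'],o['opening'])
ims=[cams.read_camera(n) for n in ('top','side')]
for n,i in zip(('top','side'),ims): cv2.imwrite(f'pics/{n}0.png',i[:,:,::-1])
for t in ['tunnel','bin','clamp','bed_point','trigger_grip','fixed_jaw','pad_plate','round_tube','ball_center','chew_block','jar','scoop','dish']:
  for c in ('top','side'):
    r=models.pinpoint(t,c)
    print(t,c,[(np.round(d['position'],3).tolist(),round(d['confidence'],2)) for d in r[:3]])
E
```

```text
pics
0.0 [ 0.21299637 -0.479699    0.40405611] [-3.14009724e+00 -1.95202876e-04  4.17811088e-01] 0.09167796700933971
tunnel top [([0.809, 0.25, -0.002], 0.78), ([0.776, 0.14, -0.004], 0.68), ([0.393, 0.006, 0.001], 0.65)]
tunnel side [([0.593, 0.165, 0.007], 0.85), ([0.809, 0.247, -0.001], 0.74), ([0.783, 0.14, 0.003], 0.55)]
bin top [([0.548, 0.232, -0.001], 0.93), ([0.492, 0.187, 0.03], 0.62)]
bin side [([0.593, 0.16, 0.003], 0.38), ([0.324, 0.448, -0.002], 0.3)]
clamp top [([0.534, -0.192, 0.0], 0.8), ([0.53, -0.197, 0.001], 0.74)]
clamp side [([0.534, -0.198, -0.0], 0.78)]
bed_point top [([0.546, -0.078, 0.02], 0.64)]
bed_point side [([0.543, -0.077, 0.017], 0.88)]
trigger_grip top [([0.53, -0.272, 0.11], 0.52), ([0.521, -0.253, 0.197], 0.51), ([0.616, 0.287, 0.007], 0.23)]
trigger_grip side [([0.535, -0.257, 0.199], 0.6)]
fixed_jaw top [([0.542, -0.053, 0.02], 0.46)]
fixed_jaw side [([0.545, -0.054, 0.022], 0.72)]
pad_plate top [([0.616, 0.29, 0.008], 0.68), ([0.542, -0.055, 0.02], 0.67), ([0.541, -0.189, 0.001], 0.52)]
pad_plate side [([0.532, -0.196, 0.002], 0.5)]
round_tube top [([0.62, 0.29, 0.007], 0.69)]
round_tube side [([0.615, 0.288, 0.005], 0.7)]
ball_center top [([0.49, 0.19, 0.032], 0.72)]
ball_center side [([0.495, 0.185, 0.032], 0.51)]
chew_block top [([0.501, 0.306, 0.001], 0.76), ([0.547, -0.078, 0.02], 0.36)]
chew_block side [([0.504, 0.305, 0.003], 0.6)]
jar top [([0.77, 0.014, 0.001], 0.73)]
jar side [([0.772, 0.011, -0.007], 0.77), ([0.532, -0.195, 0.002], 0.35)]
scoop top [([0.734, -0.274, 0.002], 0.69), ([0.55, 0.233, -0.001], 0.35)]
scoop side [([0.734, -0.273, 0.005], 0.92), ([0.533, -0.201, 0.0], 0.29)]
dish top [([0.323, 0.45, 0.001], 0.67)]
dish side [([0.323, 0.449, -0.001], 0.61)]
```

```bash
python3 -c "
import cv2,numpy as np
a=cv2.imread('pics/top0.png');b=cv2.imread('pics/side0.png')
cv2.imwrite('pics/top0b.png',cv2.resize(a,(800,600)))"
```

```text
(no output)
```

View pics/top0b.png

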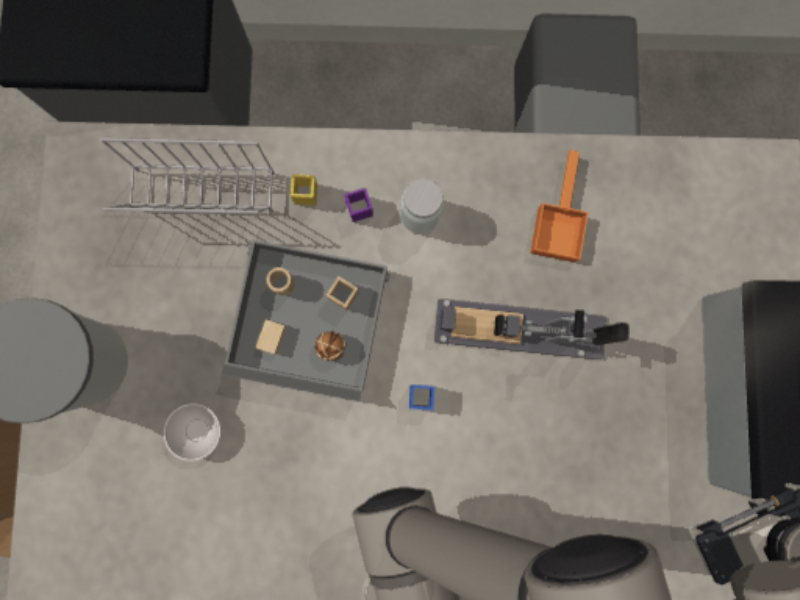

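View pics/side0.png

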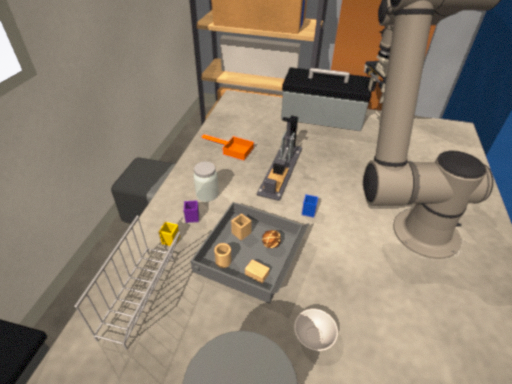

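The picture shows four square tunnels in the top view (800x600 px): wooden in the bin (342,292), yellow (303,189), purple (359,205) and blue (421,397). Only the wooden one stands in the grey bin and is plain plywood, so it fits. I'll confirm it in a crop.

```bash
cat > h.py <<'E'
import numpy as np,cv2
from cell import observe,cams,robot,models
from scipy.spatial.transform import Rotation as R
def pix2w(cm,uv,z):
    K=np.array(cm['camera_matrix']);P=np.array(cm['pose']);uv=np.atleast_2d(uv).astype(float)
    d=np.c_[uv,np.ones(len(uv))]@np.linalg.inv(K).T@P[:3,:3].T
    return P[:3,3]+d*((z-P[2,3])/d[:,2])[:,None]
def w2pix(cm,p):
    P=np.array(cm['pose']);q=(np.atleast_2d(p)-P[:3,3])@P[:3,:3]@np.array(cm['camera_matrix']).T
    return q[:,:2]/q[:,2:]
def delta(grasp,yaw,o=None):
    "shift (share of .4) along tool axes & turn (share of pi) for grasp point at `grasp`, finger line (tool y) at world angle yaw, tool down"
    o=o or observe(); T=R.from_euler('xyz',o['tool_rot']); 
    tcp=np.array(grasp)+[0,0,robot.grip_depth]
    s=T.inv().apply(tcp-o['tool_pos'])/.4
    y=T.apply([0,1,0]);cur=np.arctan2(y[1],y[0]); t=(yaw-cur+np.pi/2)%np.pi-np.pi/2
    return s.round(4),round(-t/np.pi,4),o['qpos'][5]   # tool z down: turn sign flips
E
python3 - <<'E'
from h import *
i=cv2.imread('pics/top0.png')
cv2.imwrite('pics/crop0.png',np.hstack([cv2.resize(i[150:260,140:250],(400,400),interpolation=2),cv2.resize(i[180:235,270:410],(400,400*55//140),interpolation=2)if 0 else cv2.copyMakeBorder(cv2.resize(i[180:240,275:410],(400,178),interpolation=2),0,222,0,0,0)]))
cm=cams.camera_model('wrist');P=np.array(cm['pose']);o=observe()
T=R.from_euler('xyz',o['tool_rot']);print('cam in tool',T.inv().apply(P[:3,3]-o['tool_pos']),(T.inv().as_matrix()@P[:3,:3]).round(2).tolist(),cm['camera_matrix'])
print(delta([.593,.165,.20],.3),o['qpos'])
E
```

```text
cam in tool [ 0.07102129 -0.0006173   0.01981971] [[-0.0, -0.96, -0.27], [1.0, -0.0, -0.0], [0.0, -0.27, 0.96]] [[288.16907748   0.         253.23105731]
 [  0.         288.16907748 191.2433696 ]
 [  0.           0.           1.        ]]
(array([ 1.5223, -1.088 ,  0.1138]), np.float64(-0.4625), np.float64(-0.14598160074350144)) [-1.29898962e+00  3.42002062e-01  1.52409118e+00  7.72906276e-06
  1.27541471e+00 -1.45981601e-01]
```

View pics/crop0.png

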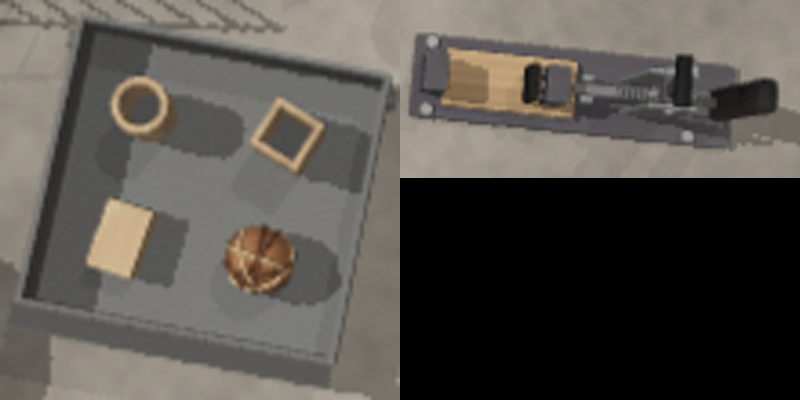

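The crop confirms it: a hollow square of plain plywood in the bin at crop (287,135), walls at about 53°/-37° in world. I go above it.

```bash
python3 -m jog '[[[1,-0.715,0],-0.16,0.2],[[1,-0.715,0],-0.16,0.2],[[1,-0.715,0],-0.16,0.2],[[1,-0.715,0],-0.16,0.2],[[1,-0.715,0],-0.16,0.2],[[1,-0.715,0],-0.16,0.2],[[1,-0.715,0],-0.16,0.2],[[1,-0.715,0],-0.16,0.2],[[1,-0.715,0],-0.16,0.2]]' 12; python3 -c "
from h import *
o=observe();print(o['time'],o['tool_pos'],o['tool_rot'],o['qpos']);print(delta([.593,.165,.20],-.65))"
```

```text
time: 2.52
tool_pos: [0.4637, -0.0531, 0.4047]
tool_rot: [3.141, -0.001, 0.926]
contact_force: [-0.6, -0.8, -0.3]
opening: 0.0736
grip_force: 0.0
2.525 [ 0.46367703 -0.05313218  0.40465629] [ 3.14146864e+00 -6.95133093e-04  9.26005248e-01] [-2.78713820e-01  2.35240593e-01  1.67553045e+00  6.41475306e-04
  1.23045705e+00  3.65863283e-01]
(array([ 0.6301, -0.0694,  0.1141]), np.float64(0.0017), np.float64(0.3658632832354179))
```

```bash
python3 -m jog '[[[0.63,-0.07,0.11],0,0.2],[[0.63,-0.07,0.11],0,0.2],[[0.63,-0.07,0.11],0,0.2],[[0.63,-0.07,0.11],0,0.2],[[0.63,-0.07,0.11],0,0.2],[[0.63,-0.07,0.11],0,0.2],[[0.63,-0.07,0.11],0,0.2]]'
python3 - <<'E'
from h import *
o=observe();print(o['time'],o['tool_pos'],o['tool_rot'],o['qpos'][5])
cm=cams.camera_model('wrist');i=cams.read_camera('wrist')[:,:,::-1].copy()
cv2.imwrite('pics/w1.png',i)
print(w2pix(cm,[.593,.165,.065]), [ (d['position'],d['confidence']) for d in models.pinpoint('tunnel','wrist')[:2]])
E
```

```text
time: 3.4
tool_pos: [0.5926, 0.1598, 0.3612]
tool_rot: [3.141, 0.0, 0.919]
contact_force: [-0.4, 0.2, -1.5]
opening: 0.0733
grip_force: 0.0
3.4 [0.59261763 0.15975098 0.36121705] [3.14111586e+00 2.29866169e-04 9.18710891e-01] 0.790864140917799
[[251.08539453 182.13830468]] [([0.5937, 0.1648, 0.0032], 0.88), ([0.7787, 0.1395, -0.001], 0.78)]
```

View pics/w1.png

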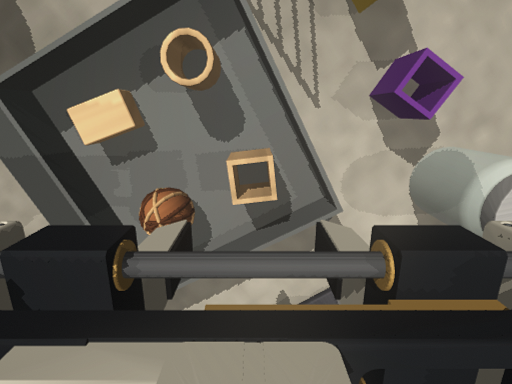

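The wrist picture shows the wooden tunnel with its rim at about (252,176), nearly square to the image, the ball at (166,208), the block at (103,117) and the round tube at (188,56). I'll measure the rim.

Run:
```python
from h import *
i=cv2.imread('pics/w1.png');cm=cams.camera_model('wrist')
h=cv2.cvtColor(i,cv2.COLOR_BGR2HSV);m=cv2.inRange(h,(5,50,150),(30,255,255));m[:140]=0;m[220:]=0;m[:,:215]=0;m[:,290:]=0
ys,xs=np.nonzero(m);print(len(xs),xs.min(),xs.max(),ys.min(),ys.max())
w=pix2w(cm,np.c_[xs,ys],.065)[:,:2]
r=cv2.minAreaRect((w*1000).astype(np.float32));print(r)
for u in range(224,282,1): pass
print('\n'.join(''.join('#' if v else '.' for v in row[220:282]) for row in m[146:208:2]))
```

```text
1218 226 276 148 204
((596.5442504882812, 169.31338500976562), (52.51850128173828, 45.56580352783203), 59.72419738769531)
..............................................................
................................................#.............
...............................######.........####............
...............###################............#####...........
..........#########################............#####..........
.........#####################....###################.........
........#############################################.........
.......##############################################.........
......###############################...........######........
......##############............................######........
.......#####.....................................#####........
.......######....................................#####........
.......######....................................#####........
........#####....................................######.......
........######...................................######.......
........######...................
[... 274 characters left out ...]
#......
..........#####....................................#####......
..........#####......................######........#####......
...........#####...........##############..........#####......
...........#####..........#############............######.....
...........#####........############..##...........######.....
...........######....###########..#######################.....
............#####..######################################.....
............########################################..........
............######################............................
............########..........................................
..............................................................
```

Run:
```python
import cv2
i=cv2.imread('pics/w1.png')[136:216,205:305]
cv2.imwrite('pics/w1c.png',cv2.resize(i,None,fx=7,fy=7,interpolation=cv2.INTER_CUBIC))
```

```text
(no output)
```

View pics/w1c.png

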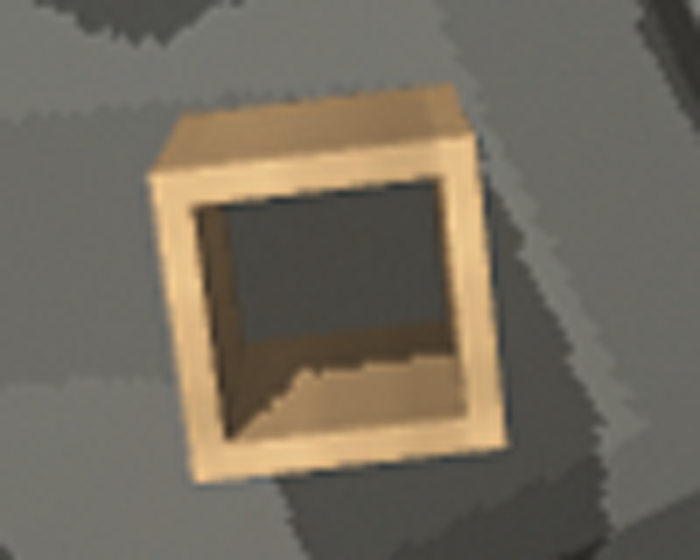

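The enlarged crop shows the tunnel's rim corners clearly at (150,175), (475,133), (507,447), (195,483), with the outer far wall visible above.

Run:
```python
from h import *
cm=cams.camera_model('wrist')
c=np.array([(150,175),(475,133),(507,447),(195,483)])/7+[204.5,135.5]
w=pix2w(cm,c,.065)[:,:2];print(w.round(4));ce=w.mean(0)
e=[w[(k+1)%4]-w[k] for k in range(4)];print([ (round(np.hypot(*v),4),round(np.degrees(np.arctan2(v[1],v[0]))%90,1)) for v in e],ce)
a=np.mean([np.arctan2(v[1],v[0])%(np.pi/2) for v in e])-np.pi/2;print(a)
print(delta([*ce,.048],a),delta([*ce,.12],a))
```

```text
[[0.5869 0.197 ]
 [0.6261 0.1744]
 [0.6029 0.1353]
 [0.564  0.1582]]
[(np.float64(0.0452), np.float64(60.0)), (np.float64(0.0454), np.float64(59.4)), (np.float64(0.0452), np.float64(59.5)), (np.float64(0.045), np.float64(59.4))] [0.59498898 0.16625907]
-0.5306913873567656
(array([ 0.0161, -0.0054,  0.3857]), np.float64(-0.0387), np.float64(0.7910954590016619)) (array([ 0.0162, -0.0052,  0.2057]), np.float64(-0.0387), np.float64(0.7910954590016619))
```

```bash
python3 -m jog '[[[0.016,-0.005,0.1],-0.039,0.2],[[0.016,-0.005,0.2],-0.039,0.2],[[0.016,-0.005,0.3],-0.039,0.2],[[0.016,-0.005,0.385],-0.039,0.2],[[0.016,-0.005,0.385],-0.039,0.2],[[0.016,-0.005,0.385],-0.039,0.6],[[0.016,-0.005,0.385],-0.039,0.6],[[0.016,-0.005,0.385],-0.039,0.6],[[0.016,-0.005,0.385],-0.039,0.6]]' 12
```

```text
time: 4.62
tool_pos: [0.5954, 0.1677, 0.2078]
tool_rot: [3.14, -0.001, 1.043]
contact_force: [-0.5, -1.3, 5.8]
opening: 0.045
grip_force: 12.0
```

```bash
python3 -m jog '[[[0,0,-0.1],0,0.6],[[0,0,-0.2],0,0.6],[[0,0,-0.33],0,0.6],[[0,0,-0.33],0,0.6],[[0,0,-0.33],0,0.6]]'
python3 - <<'E'
from h import *
r=[]
for c in ('top','side'):
  cams.read_camera(c)
  for t in ['clamp','bed_point','fixed_jaw','trigger_grip','pad_plate','jaw_block','trigger_bar']:
    d=models.pinpoint(t,c); print(c,t,[(np.round(q['position'],4).tolist(),round(q['confidence'],2)) for q in d[:2]])
# clamp axis from top image: base outline dark mask
cm=cams.camera_model('top');i=cv2.imread('pics/top0.png')
c=w2pix(cm,[.534,-.196,0])[0];print(c)
h=cv2.cvtColor(i,cv2.COLOR_BGR2HSV)
print(delta([.545,-.080,.13],-.06))
# bed edges: wood colour
m=cv2.inRange(h,(8,60,110),(28,255,255));m[:185]=0;m[235:]=0;m[:,:280]=0;m[:,345:]=0
k=max(cv2.findContours(m,cv2.RETR_EXTERNAL,2)[0],key=cv2.contourArea)[:,0]
w=pix2w(cm,k,.022)[:,:2]*1000;print(cv2.minAreaRect(w.astype(np.float32)))
E
```

```text
time: 5.25
tool_pos: [0.5948, 0.1677, 0.3382]
tool_rot: [-3.141, 0.001, 1.043]
contact_force: [-0.7, -0.7, -1.3]
opening: 0.0451
grip_force: 12.0
top clamp [([0.5304, -0.1959, -0.0017], 0.65), ([0.5339, -0.191, -0.0009], 0.6)]
top bed_point [([0.5444, -0.0781, 0.0206], 0.56)]
top fixed_jaw [([0.5417, -0.0521, 0.0199], 0.7)]
top trigger_grip [([0.5306, -0.2499, 0.2007], 0.49)]
top pad_plate [([0.539, -0.1946, 0.0041], 0.62)]
top jaw_block [([0.5336, -0.194, 0.0002], 0.53)]
top trigger_bar [([0.5323, -0.2689, 0.1091], 0.41)]
side clamp [([0.5344, -0.196, -0.001], 0.83), ([0.5049, 0.3035, 0.0023], 0.63)]
side bed_point [([0.5449, -0.0757, 0.0187], 0.71)]
side fixed_jaw [([0.5445, -0.0575, 0.022], 0.47)]
side trigger_grip [([0.5297, -0.2715, 0.1173], 0.7), ([0.5349, -0.2575, 0.2013], 0.64)]
side pad_plate [([0.5319, -0.1993, -0.0043], 0.47)]
side jaw_block [([0.5346, -0.1919, -0.0002], 0.63)]
side trigger_bar [([0.5282, -0.2678, 0.1129], 0.6), ([0.533, -0.2566, 0.1998], 0.57)]
[332.71527643 210.2724524 ]
(array([-0.5981,  0.2035,  0.1239]), np.float64(-0.1489), np.float64(0.6786142529990988))
((538.847412109375, -124.5081558227539), (138.74261474609375, 61.78468704223633), 85.17943572998047)
```

```bash
python3 -m jog '[[[-0.6,0.21,0],-0.143,0.6],[[-0.6,0.21,0.05],-0.143,0.6],[[-0.6,0.21,0.05],-0.143,0.6],[[-0.6,0.21,0.05],-0.143,0.6],[[-0.6,0.21,0.05],-0.143,0.6],[[-0.6,0.21,0.05],-0.143,0.6],[[-0.6,0.21,0.05],-0.143,0.6]]'
python3 - <<'E'
from h import *
cm=cams.camera_model('wrist');i=cams.read_camera('wrist')[:,:,::-1].copy()
o=observe();print(o['tool_pos'],o['tool_rot'],delta([.5435,-.085,.07],-.084))
for t in ['clamp','bed_point','fixed_jaw','trigger_grip']:
    print(t,[(np.round(q['position'],4).tolist(),round(q['confidence'],2)) for q in models.pinpoint(t,'wrist')[:1]])
np.save('w2.npy',np.array(cm['pose']))
cv2.imwrite('pics/w2.png',i)
E
```

```text
time: 6.92
tool_pos: [0.5472, -0.0807, 0.3189]
tool_rot: [3.141, -0.0, 1.494]
contact_force: [0.5, 0.0, -0.6]
opening: 0.0449
grip_force: 12.0
[ 0.54719544 -0.08049294  0.31890541] [ 3.14115433e+00 -1.40493065e-04  1.49413054e+00] (array([-0.012 , -0.0084,  0.2243]), np.float64(0.0023), np.float64(-0.20814031038376316))
clamp []
bed_point [([0.5457, -0.0791, 0.0217], 0.83)]
fixed_jaw [([0.5485, -0.0543, 0.0248], 0.66)]
trigger_grip []
```

View pics/w2.png

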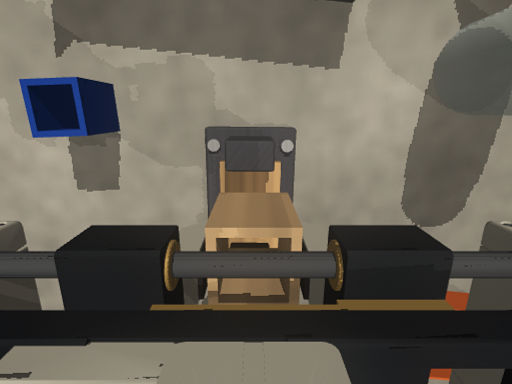

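The picture shows the fixed jaw's top at (226..274, 138..170), the base's front edge at (207..294,127), and the held tunnel in line with the bed. I compute the jaw pose.

Run:
```python
from h import *
cm=cams.camera_model('wrist')
i=cv2.imread('pics/w2.png')
print(pix2w(cm,[(226,138),(274,138),(274,170),(226,170)],.07).round(4)[:,:2].tolist())
for z in (0.008,.012): print(z,pix2w(cm,[(206.5,127),(294.5,127)],z).round(4)[:,:2].tolist())
g=i.astype(int).sum(2)
for r in (145,150,155,160,165): print(r,g[r,205:297:1].tolist() if r==155 else '')
print([g[r,250] for r in range(120,185)])
```

```text
[[0.529, -0.0273], [0.5665, -0.0302], [0.565, -0.0557], [0.5264, -0.0527]]
0.008 [[0.5047, -0.0201], [0.5913, -0.0268]]
0.012 [[0.5054, -0.02], [0.5908, -0.0266]]
145 
150 
155 [352, 152, 193, 214, 217, 216, 213, 225, 227, 230, 227, 221, 224, 222, 218, 219, 222, 229, 225, 202, 165, 188, 210, 209, 209, 207, 204, 203, 200, 199, 206, 211, 208, 201, 201, 204, 203, 198, 201, 201, 201, 199, 200, 200, 202, 203, 202, 204, 198, 201, 197, 200, 204, 221, 221, 218, 217, 215, 213, 213, 221, 220, 219, 214, 209, 214, 217, 219, 194, 180, 228, 225, 221, 221, 223, 228, 227, 229, 214, 159, 157, 159, 158, 158, 179, 229, 226, 228, 213, 247, 379, 444]
160 
165 
[np.int64(435), np.int64(431), np.int64(432), np.int64(432), np.int64(424), np.int64(397), np.int64(361), np.int64(182), np.int64(224), np.int64(216), np.int64(211), np.int64(207), np.int64(208), np.int64(205), np.int64(208), np.int64(197), np.int64(165), np.int64(160), np.int64(161), np.int64(157), np.int64(170), np.int64(214), np.int64(221), np.int64(209), np.int64(207), np.int64(209), np.int64(207), np.int64(205), np.int64(207), np.int64(204), np.int64(202), np.int64(198), np.int64(199), np.int64(202), np.int64(204), np.int64(203), np.int64(204), np.int64(204), np.int64(201), np.int64(201), np.int64(197), np.int64(199), np.int64(195), np.int64(199), np.int64(199), np.int64(200), np.int64(201), np.int64(201), np.int64(206), np.int64(195), np.int64(158), np.int64(191), np.int64(301), np.int64(293), np.int64(291), np.int64(292), np.int64(292), np.int64(290), np.int64(293), np.int64(293), np.int64(293), np.int64(293), np.int64(293), np.int64(293), np.int64(290)]
```

```bash
python3 -m jog '[[[-0.013,-0.007,0.08],0,0.6],[[-0.013,-0.007,0.16],0,0.6],[[-0.013,-0.007,0.21],0,0.6],[[-0.013,-0.007,0.225],0,0.6],[[-0.013,-0.007,0.233],0,0.6],[[-0.013,-0.007,0.233],0,0.6]]'
```

```text
time: 7.92
tool_pos: [0.5439, -0.0869, 0.2262]
tool_rot: [3.14, 0.0, 1.492]
contact_force: [0.9, 0.5, 0.0]
opening: 0.045
grip_force: 12.0
```

```bash
python3 -m jog '[[[0,0,0.003],0,0.6],[[0,0,0.004],0,0.6],[[0,0,0.004],0,0.35],[[0,0,0.004],0,0.3],[[0,0,0.004],0,0.3],[[0,0,0.004],0,0.3],[[0,0,-0.1],0,0.3],[[0,0,-0.2],0,0.3],[[0,0,-0.3],0,0.3],[[0,0,-0.3],0,0.3],[[0,0,-0.3],0,0.3]]'
python3 - <<'E'
from h import *
for c in ('top','side'):
    cams.read_camera(c);print([(np.round(q['position'],4).tolist(),round(q['confidence'],2)) for q in models.pinpoint('tunnel',c)[:4]])
cm=cams.camera_model('wrist');i=cams.read_camera('wrist')[:,:,::-1].copy();o=observe()
print(o['time'],o['tool_pos'],o['qpos'][5],o['opening']);cv2.imwrite('pics/w3.png',i)
E
```

```text
time: 9.3
tool_pos: [0.5433, -0.0868, 0.3448]
tool_rot: [-3.14, -0.0, 1.492]
contact_force: [-0.3, 0.2, -0.7]
opening: 0.0643
grip_force: 0.0
[([0.7758, 0.1393, -0.0023], 0.8), ([0.8106, 0.251, 0.0003], 0.7), ([0.3962, 0.0022, 0.002], 0.46)]
[([0.7802, 0.141, 0.005], 0.89), ([0.5418, -0.0924, 0.0209], 0.77), ([0.8074, 0.2493, 0.0011], 0.73), ([0.3926, 0.0065, 0.0011], 0.67)]
9.55 [ 0.54354549 -0.0869259   0.34439582] -0.21914334869367197 0.06425699923992728
```

View pics/w3.png

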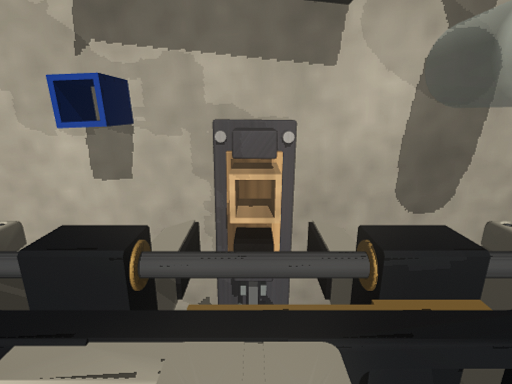

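The tunnel stands square on the bed at (255,195), between the fixed jaw and the pad (the pad at about (252,240)). Now the trigger.

```bash
python3 -m jog '[[[0,0,-0.15],0.1,0.4],[[-0.1,0,-0.2],0.3,0.4],[[-0.42,-0.02,-0.2],0.49,0.4],[[-0.42,-0.02,-0.2],0.49,0.4],[[-0.42,-0.02,-0.2],0.49,0.4],[[-0.42,-0.02,-0.2],0.49,0.4],[[-0.42,-0.02,-0.2],0.49,0.4],[[-0.42,-0.02,-0.2],0.49,0.4],[[-0.42,-0.02,-0.2],0.49,0.4],[[-0.42,-0.02,-0.2],0.49,0.4],[[-0.42,-0.02,-0.2],0.49,0.4]]'
python3 - <<'E'
from h import *
g=[.5315,-.254,.199]
cm=cams.camera_model('wrist');i=cams.read_camera('wrist')[:,:,::-1].copy();o=observe()
print(o['time'],o['tool_pos'],o['qpos'][5],o['opening']);
print(w2pix(cm,[g]),[(np.round(q['position'],4).tolist(),round(q['confidence'],2)) for q in models.pinpoint('trigger_grip','wrist')[:2]],delta(g,1.494))
cv2.imwrite('pics/w4.png',i)
E
```

```text
time: 10.92
tool_pos: [0.5225, -0.2538, 0.4252]
tool_rot: [-3.141, 0.001, -0.046]
contact_force: [-0.3, -0.1, -0.0]
opening: 0.0555
grip_force: 0.0
10.975 [ 0.52252337 -0.25379298  0.42527483] 1.0332067580093172 0.05487967147554076
[[253.56311422 197.30969721]] [([0.5256, -0.2535, 0.2041], 0.71)] (array([ 0.0226, -0.0006,  0.1679]), np.float64(0.0096), np.float64(1.0333573529788058))
```

View pics/w4.png

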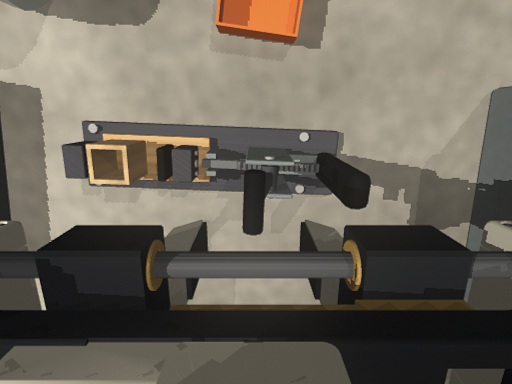

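The bar shows from (255,170) to (253,234), with its centre where I predicted, at (254,198). The tunnel is at (115,162), with the pad clear of it. I descend and grip.

```bash
python3 -m jog '[[[0.021,0,0.05],0.009,0.4],[[0.021,0,0.12],0.009,0.4],[[0.021,0,0.168],0.009,0.4],[[0.021,0,0.168],0.009,0.4],[[0.021,0,0.168],0.009,0.9],[[0.021,0,0.168],0.009,0.9],[[0.021,0,0.168],0.009,0.9],[[0.021,0,0.168],0.009,0.9],[[0.021,0,0.168],0.009,0.9]]' 12; python3 -c "
from h import *
print(observe()['tool_pos'],observe()['tool_rot'])"
```

```text
time: 12.15
tool_pos: [0.5309, -0.2542, 0.3586]
tool_rot: [3.141, -0.0, -0.075]
contact_force: [0.3, 0.1, 1.5]
opening: 0.0156
grip_force: 11.9
[ 0.53090181 -0.25423146  0.35857093] [ 3.14112847e+00 -3.93312359e-04 -7.54193632e-02]
```

```bash
python3 - <<'E'
from h import *
i=cams.read_camera('wrist');cv2.imwrite('pics/g0.png',i[:,:,::-1]);np.save('g0.npy',cams.camera_model('wrist')['pose']);print(observe()['contact_force'])
E
python3 -m jog '[[[0,0.015,0],0,0.9],[[0,0.03,0],0,0.9],[[0,0.045,0],0,0.9],[[0,0.06,0],0,0.9],[[0,0.075,0],0,0.9],[[0,0.09,0],0,0.9],[[0,0.09,0],0,0.9]]'
python3 - <<'E'
from h import *
i=cams.read_camera('wrist');cv2.imwrite('pics/g1.png',i[:,:,::-1]);np.save('g1.npy',cams.camera_model('wrist')['pose']);print(observe()['contact_force'])
a=cv2.imread('pics/g0.png')
cv2.imwrite('pics/g01.png',np.vstack([cv2.resize(a[60:240,0:400],(660,297)),cv2.resize(i[60:240,0:400,::-1],(660,297))]))
E
```

```text
[ 0.27304937 -0.14782533  1.26521254]
time: 13.08
tool_pos: [0.5282, -0.2891, 0.3578]
tool_rot: [-3.137, 0.001, -0.076]
contact_force: [0.6, 6.8, 0.7]
opening: 0.016
grip_force: 12.3
[0.6381596  7.35122752 1.58136198]
```

View pics/g01.png

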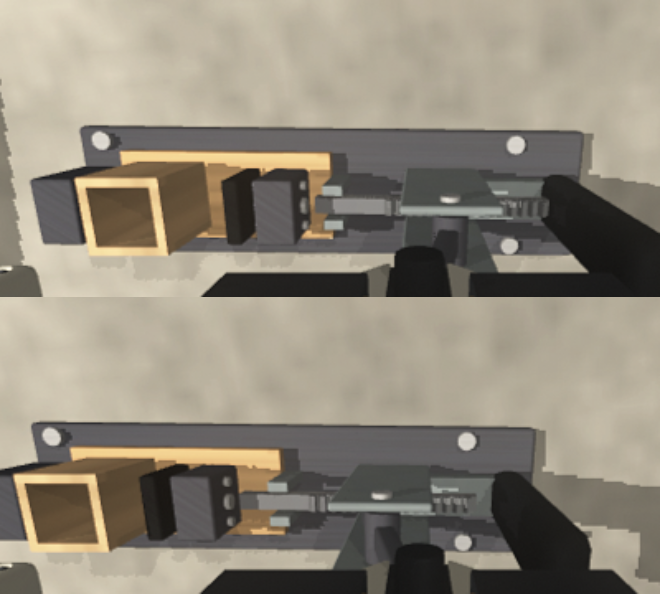

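The picture shows the jaw block's front top edge moving towards the tunnel (crop (255,207) before, (173,505) after, with the camera moved too); the pad now sits close to the tunnel. I compute clamp x of these.

```bash
cat >> h.py <<'E'
F=np.array([.5457,-.0542]);ax=np.array([.077,.997])
def cx(cm,uv,z): return 140+1000*((pix2w(cm,uv,z)[:,:2]-F)@ax)
E
python3 - <<'E'
from h import *
for n,P,off,J,Pd,TN in (('g0','g0.npy',0,(255,205),(224,205),(78,215)),('g1','g1.npy',297,(174,505),(143,505),(17,515))):
    cm=dict(camera_matrix=cams.camera_model('wrist')['camera_matrix'],pose=np.load(P))
    f=lambda p:[(p[0]/1.65,(p[1]-off)/1.65+60)]
    print(n,'jaw',cx(cm,f(J),.066)-37,'pad-face',cx(cm,f(Pd),.067),'tunnel front',cx(cm,f(TN),.082))
    g=cv2.imread(f'pics/{n}.png').astype(int).sum(2); r=int((J[1]-off)/1.65+60)
    print(r,[(k,int(v)) for k,v in enumerate(g[r,80:200],80)])
E
```

```text
g0 jaw [-1.02602812] pad-face [53.88337843] tunnel front [129.94182713]
184 [(80, 220), (81, 223), (82, 221), (83, 224), (84, 226), (85, 229), (86, 231), (87, 232), (88, 233), (89, 232), (90, 224), (91, 347), (92, 575), (93, 611), (94, 604), (95, 609), (96, 589), (97, 404), (98, 205), (99, 226), (100, 230), (101, 229), (102, 229), (103, 234), (104, 233), (105, 233), (106, 233), (107, 232), (108, 234), (109, 236), (110, 230), (111, 233), (112, 235), (113, 236), (114, 234), (115, 238), (116, 237), (117, 239), (118, 242), (119, 246), (120, 247), (121, 246), (122, 248), (123, 251), (124, 256), (125, 251), (126, 274), (127, 344), (128, 360), (129, 365), (130, 363), (131, 367), (132, 366), (133, 368), (134, 356), (135, 267), (136, 117), (137, 126), (138, 124), (139, 121), (140, 122), (141, 123), (142, 119), (143, 117), (144, 100), (145, 91), (146, 95), (147, 89), (148, 94), (149, 94), (150, 92), (151, 90), (152, 83), (153, 183), (154, 338), (155, 291), (156, 286), (157, 289), (158, 293), (159, 301), (160, 307), (161, 300), (162, 291), (163, 285), (164, 279), (165, 282), (166, 287), (167, 2
[... 1172 characters left out ...]
10), (142, 131), (143, 120), (144, 129), (145, 192), (146, 274), (147, 265), (148, 266), (149, 267), (150, 267), (151, 269), (152, 269), (153, 268), (154, 270), (155, 263), (156, 309), (157, 426), (158, 416), (159, 413), (160, 418), (161, 415), (162, 414), (163, 417), (164, 416), (165, 416), (166, 415), (167, 414), (168, 415), (169, 413), (170, 414), (171, 414), (172, 413), (173, 416), (174, 413), (175, 412), (176, 414), (177, 414), (178, 415), (179, 416), (180, 416), (181, 414), (182, 417), (183, 417), (184, 415), (185, 416), (186, 407), (187, 363), (188, 359), (189, 404), (190, 375), (191, 186), (192, 263), (193, 273), (194, 370), (195, 379), (196, 391), (197, 248), (198, 320), (199, 516)]
```

Jaw went from 0 to about 14 mm in the first stroke. A second full stroke (to 32 at most) is safe.

```bash
python3 -m jog '[[[0,-0.03,0],0,0.9],[[0,-0.06,0],0,0.9],[[0,-0.09,0],0,0.9],[[0,-0.092,0],0,0.9],[[0,-0.092,0],0,0.9]]'; python3 -m jog '[[[0,0.015,0],0,0.9],[[0,0.03,0],0,0.9],[[0,0.045,0],0,0.9],[[0,0.06,0],0,0.9],[[0,0.075,0],0,0.9],[[0,0.09,0],0,0.9],[[0,0.09,0],0,0.9]]'
cat > m.py <<'E'
import sys;from h import *
n=sys.argv[1]
cm=cams.camera_model('wrist');i=cams.read_camera('wrist')[:,:,::-1].copy();cv2.imwrite(f'pics/{n}.png',i)
o=observe();print(o['time'],np.round(o['tool_pos'],4),np.round(o['contact_force'],1))
# profile along clamp centre line: intensity versus clamp x at z=.066
X=np.arange(60,140,.5);p=F+((X-140)/1000)[:,None]*ax
uv=w2pix(cm,np.c_[p,np.full(len(X),.066)]).astype(np.float32)
g=cv2.remap(i.astype(np.float32).sum(2),uv[:,0],uv[:,1],1).ravel()
print('z66:',' '.join(f'{x:.0f}:{v:.0f}' for x,v in zip(X[::2],g[::2])))
E
python3 m.py g2
```

```text
time: 13.75
tool_pos: [0.531, -0.2538, 0.3581]
tool_rot: [3.139, -0.0, -0.075]
contact_force: [0.0, -5.9, -2.1]
opening: 0.0154
grip_force: 11.7
time: 14.62
tool_pos: [0.5283, -0.2883, 0.3579]
tool_rot: [-3.138, 0.001, -0.075]
contact_force: [0.9, 6.5, 2.1]
opening: 0.0159
grip_force: 12.3
14.675 [ 0.5283 -0.2882  0.3579] [1.  7.1 1.7]
z66: 60:275 61:276 62:280 63:280 64:215 65:100 66:61 67:64 68:64 69:64 70:63 71:63 72:66 73:70 74:74 75:79 76:78 77:79 78:80 79:78 80:73 81:67 82:137 83:199 84:219 85:217 86:218 87:217 88:216 89:216 90:216 91:215 92:215 93:195 94:293 95:570 96:603 97:596 98:598 99:593 100:369 101:214 102:214 103:220 104:220 105:219 106:220 107:226 108:229 109:230 110:228 111:227 112:225 113:223 114:220 115:219 116:218 117:216 118:216 119:216 120:215 121:213 122:212 123:212 124:212 125:211 126:212 127:212 128:212 129:212 130:211 131:211 132:210 133:209 134:209 135:204 136:196 137:467 138:585 139:595
```

Jaw is at about 28 mm (its front edge reads 64, plus 1 mm bias); 13–14 mm per stroke. A third full stroke should bring it to about 41, which just closes the gap.

```bash
python3 -m jog '[[[0,-0.03,0],0,0.9],[[0,-0.06,0],0,0.9],[[0,-0.09,0],0,0.9],[[0,-0.09,0],0,0.9],[[0,-0.09,0],0,0.9]]'; python3 -m jog '[[[0,0.015,0],0,0.9],[[0,0.03,0],0,0.9],[[0,0.04,0],0,0.9],[[0,0.05,0],0,0.9],[[0,0.06,0],0,0.9],[[0,0.07,0],0,0.9],[[0,0.07,0],0,0.9]]';python3 m.py g3a;  python3 -m jog '[[[0,0.007,0],0,0.9],[[0,0.014,0],0,0.9],[[0,0.02,0],0,0.9],[[0,0.02,0],0,0.9]]';python3 m.py g3
```

```text
time: 15.3
tool_pos: [0.531, -0.2538, 0.3581]
tool_rot: [3.139, -0.0, -0.075]
contact_force: [0.1, -4.7, -3.3]
opening: 0.0154
grip_force: 11.7
time: 16.18
tool_pos: [0.5288, -0.2808, 0.3586]
tool_rot: [-3.14, 0.0, -0.075]
contact_force: [-1.7, 4.7, 5.1]
opening: 0.0156
grip_force: 12.0
16.225 [ 0.5288 -0.2807  0.3587] [0.5 4.7 4.1]
z66: 60:272 61:278 62:284 63:284 64:279 65:275 66:270 67:271 68:270 69:270 70:274 71:276 72:280 73:254 74:161 75:78 76:62 77:64 78:63 79:63 80:63 81:63 82:65 83:74 84:76 85:78 86:80 87:78 88:77 89:76 90:72 91:60 92:182 93:220 94:217 95:214 96:217 97:218 98:215 99:212 100:213 101:212 102:203 103:327 104:573 105:601 106:595 107:599 108:564 109:365 110:223 111:213 112:218 113:220 114:219 115:220 116:224 117:230 118:229 119:227 120:227 121:226 122:223 123:222 124:220 125:218 126:217 127:214 128:214 129:212 130:212 131:212 132:212 133:212 134:211 135:209 136:208 137:211 138:211 139:210
time: 16.73
tool_pos: [0.5283, -0.288, 0.3579]
tool_rot: [-3.138, 0.001, -0.075]
contact_force: [1.2, 7.6, 2.5]
opening: 0.0157
grip_force: 12.5
16.775 [ 0.5283 -0.2879  0.3579] [0.7 7.9 2.7]
z66: 60:265 61:264 62:266 63:270 64:276 65:280 66:280 67:276 68:274 69:270 70:267 71:267 72:267 73:271 74:274 75:277 76:242 77:143 78:70 79:54 80:56 81:58 82:56 83:55 84:60 85:65 86:69 87:72 88:74 89:72 90:72 91:71 92:67 93:59 94:155 95:211 96:215 97:214 98:212 99:213 100:213 101:214 102:212 103:211 104:208 105:192 106:384 107:575 108:595 109:592 110:594 111:526 112:303 113:202 114:211 115:214 116:216 117:216 118:216 119:226 120:226 121:225 122:223 123:223 124:221 125:219 126:217 127:216 128:214 129:213 130:213 131:212 132:211 133:210 134:210 135:209 136:209 137:209 138:207 139:207
```

Jaw is at about 41 and the pad in by about 1 mm; the tunnel is against the fixed jaw. Last, a partial stroke in small steps.

```bash
python3 -m jog '[[[0,-0.03,0],0,0.9],[[0,-0.06,0],0,0.9],[[0,-0.09,0],0,0.9],[[0,-0.09,0],0,0.9]]'; python3 -m jog '[[[0,0.01,0],0,0.9],[[0,0.02,0],0,0.9],[[0,0.03,0],0,0.9],[[0,0.03,0],0,0.9],[[0,0.03,0],0,0.9]]';python3 m.py g4 | cut -c1-330;  python3 -m jog '[[[0,0.005,0],0,0.9],[[0,0.005,0],0,0.9],[[0,0.005,0],0,0.9]]';python3 m.py g5|cut -c1-330
```

```text
time: 17.27
tool_pos: [0.531, -0.2537, 0.358]
tool_rot: [3.138, -0.0, -0.075]
contact_force: [0.4, -6.0, -3.2]
opening: 0.0156
grip_force: 11.7
time: 17.9
tool_pos: [0.5301, -0.2646, 0.3587]
tool_rot: [-3.14, -0.0, -0.075]
contact_force: [0.2, 5.9, 4.7]
opening: 0.0154
grip_force: 12.0
17.95 [ 0.5301 -0.2646  0.3587] [1.1 5.  3.6]
z66: 60:280 61:275 62:275 63:277 64:283 65:288 66:293 67:293 68:289 69:284 70:281 71:280 72:278 73:279 74:283 75:283 76:288 77:287 78:162 79:78 80:71 81:76 82:71 83:73 84:74 85:81 86:85 87:85 88:84 89:88 90:87 91:84 92:78 93:84 94:147 95:215 96:228 97:223 98:225 99:227 100:225 101:224 102:223 103:212 104:312 105:544 106:603 107:
time: 18.32
tool_pos: [0.53, -0.2663, 0.3588]
tool_rot: [-3.139, -0.0, -0.075]
contact_force: [0.6, 6.9, 5.0]
opening: 0.0156
grip_force: 12.0
18.375 [ 0.53   -0.2663  0.3588] [-0.5  7.4  5.1]
z66: 60:281 61:277 62:273 63:274 64:277 65:282 66:290 67:292 68:291 69:284 70:278 71:277 72:277 73:276 74:281 75:283 76:286 77:289 78:246 79:119 80:67 81:71 82:73 83:74 84:75 85:80 86:83 87:86 88:86 89:85 90:85 91:83 92:80 93:86 94:155 95:218 96:224 97:223 98:222 99:222 100:222 101:223 102:220 103:212 104:279 105:515 106:602 107
```

```bash
python3 -m jog '[[[0,0.004,0],0,0.9],[[0,0.007,0],0,0.9],[[0,0.007,0],0,0.9],[[0,0.007,0],0,0.9],[[0,0.007,0],0,0.9]]';python3 m.py g6|cut -c1-350
python3 - <<'E'
from h import *
i=cv2.imread('pics/g6.png');cv2.imwrite('pics/g6c.png',cv2.resize(i[110:230,0:260],(780,360),interpolation=2))
for n in ('g2','g3a','g3','g4','g5','g6'): pass
E
```

```text
time: 19.0
tool_pos: [0.5298, -0.2688, 0.359]
tool_rot: [-3.139, -0.0, -0.075]
contact_force: [-1.0, 7.6, 6.3]
opening: 0.0153
grip_force: 12.0
19.05 [ 0.5298 -0.2688  0.359 ] [-0.7  8.   6.9]
z66: 60:281 61:280 62:275 63:271 64:272 65:274 66:277 67:286 68:291 69:288 70:284 71:279 72:277 73:277 74:274 75:277 76:280 77:282 78:290 79:201 80:93 81:69 82:68 83:68 84:73 85:79 86:84 87:83 88:84 89:85 90:81 91:81 92:77 93:71 94:157 95:215 96:221 97:222 98:220 99:221 100:218 101:219 102:220 103:213 104:231 105:494 106:596 107:603 108:603 109:587
```

View pics/g6c.png

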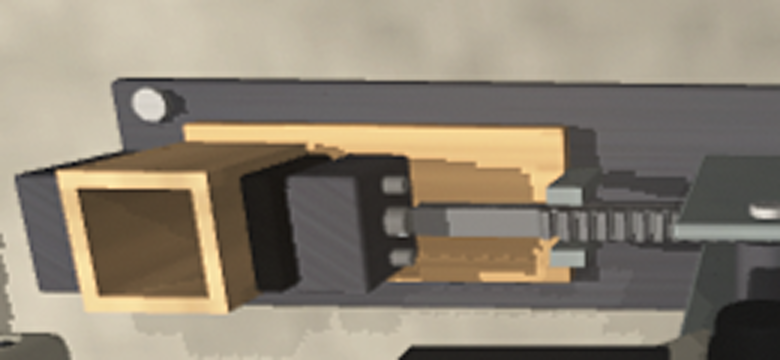

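The picture shows the tunnel (140,230) square against the fixed jaw, the pad pressed on its back (275,230), and a narrowed gap between pad and block. The pad is in by about 3.3 mm (≈5–6.5 N); I add a touch more for margin.

```bash
python3 -m jog '[[[0,0.0035,0],0,0.9],[[0,0.0035,0],0,0.9],[[0,0.0035,0],0,0.9],[[0,0.0035,0],0,0.9],[[0,0.0035,0],0,0.9],[[0,0.0035,0],0,0.9]]';python3 m.py g7|cut -c1-350
python3 - <<'E'
from h import *
cams.read_camera('side');print([(np.round(q['position'],4).tolist(),round(q['confidence'],2)) for q in models.pinpoint('tunnel','side')[:4]])
E
```

```text
time: 19.8
tool_pos: [0.5297, -0.2701, 0.359]
tool_rot: [-3.139, -0.0, -0.075]
contact_force: [-0.1, 8.9, 7.5]
opening: 0.0155
grip_force: 12.0
19.85 [ 0.5297 -0.2701  0.359 ] [0.2 9.6 7.5]
z66: 60:283 61:280 62:276 63:273 64:270 65:271 66:275 67:283 68:290 69:289 70:284 71:282 72:279 73:274 74:275 75:276 76:275 77:279 78:286 79:278 80:149 81:66 82:67 83:69 84:74 85:76 86:85 87:83 88:84 89:80 90:83 91:80 92:76 93:81 94:138 95:211 96:223 97:221 98:220 99:222 100:219 101:219 102:218 103:210 104:260 105:447 106:590 107:603 108:602 109:60
[([0.7795, 0.14, 0.0015], 0.81), ([0.8073, 0.25, -0.0036], 0.65), ([0.3927, 0.005, 0.0013], 0.64), ([0.54, -0.0821, 0.0198], 0.63)]
```

```bash
python3 -c "
from cell import robot;print(robot.hand_in())"
```

```text
the job is handed in; nothing more can be done
None
```

I stood the wooden tunnel on the clamp bed, square against the fixed jaw, pumped the trigger until the sprung pad was about 4 mm in (roughly 6–9 N, estimated from the images and wrist force), and handed the job in still holding the trigger squeezed; the judge's verdict was not shown.

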